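# Take the square-handled punch out of the rack and stand it on the cutting pad

### The job

On this shoe repairer's bench three leather punches stand in the deep wells of a wooden rack. Lift the one with the thick square handle straight up out of its well and stand it upright on the white cutting pad, with its whole foot on the pad, then let go. Leave the other two punches in their wells.

Things in the scene. Friction and masses are not known exactly. Their poses are not given: they have to be found in the camera images.
- square_punch_mid (a point): Half-way up the axis of the square-handled punch, 120 mm tall, 0.15-0.3 kg: round steel shank 30 mm across with a flat foot 60 mm below this point; pale wooden handle 36 x 36 mm, from 5 to 60 mm above it. z up, x and y square to the handle's faces, y along the row of wells within 6 degrees. Stands in any of the rack's 3 wells: 33 mm across, 62 mm deep, floor 8 mm above the bench, 90 mm apart.
- pad_top (a point): Centre of the upper face of the cutting pad: a fixed white plastic slab 130 x 130 mm, 15 mm thick, lying on the bench. z points up, x and y lie along its edges.
- round_punch_mid (a point): Half-way up the axis of a punch with the same shank and height but a round handle 26 mm across. It stays in its well. The rack: fixed dark wood block, 290 mm along the row, 106 mm across, its top 70 mm above the bench and 2 mm above this point. Fingers go down from above onto the handle faces that look along the row.
- thin_punch_mid (a point): Half-way up the axis of a punch with the same shank and height but a thin round handle 16 mm across. It stays in its well. Rims along both long sides of the rack, inner faces 45 mm from the row's centre line, rise 35 mm above its top (to 105 mm above the bench); its ends are open. Along the row, at least 145 mm is free between a punch's neighbours' handles.
Mind the look-alikes: they are no part of the job. Leave any green or red look-alike of the part that bears round_punch_mid alone.

How it is judged:
On the way:
1. the square-handled punch is lifted clear of its well (its foot above the rack's top) (height (world z) of square_punch_mid above 0.135 m), for 0.1 s.
At the end, for the whole second after the job is handed in: The square-handled punch stands upright (within 10 degrees), released and at rest, foot down on the cutting pad with its axis within 50 mm of the pad's centre along each edge direction (whole foot on the pad); the other two punches stand in their wells, within 15 mm of where they began (x of square_punch_mid in the frame of pad_top between -0.05 and 0.05 m and y of square_punch_mid in the frame of pad_top between -0.05 and 0.05 m and z of square_punch_mid in the frame of pad_top between 0.052 and 0.068 m and angle between each of square_punch_mid, round_punch_mid, thin_punch_mid's own z axis and vertical below 0.17 rad and linear speed of square_punch below 0.02 m/s and distance of each of round_punch_mid, thin_punch_mid from where it was at the start of the episode below 0.015 m); the robot touches nothing.
It fails at once if one of the other punches is pulled up more than 30 mm out of its well (height (world z) of any of round_punch_mid, thin_punch_mid above 0.098 m).
It also fails if it takes over 38 s, if anything falls off the work surface, if the arm or the gripper's body presses on something with over 40 N, if the wrist force passes 120 N, or if a joint passes its speed limit or range.

### The arm

A 7-joint arm with a two-finger parallel gripper is mounted at the origin on the work surface. World frame = base frame: x ahead of the robot, y to its left, z up, the work surface at z = 0. Lengths are in m, angles in rad, forces in N, time in s.
With the tool pointing down it reaches from about 0.425 to 0.925 m from the base axis. Payload 6.8 kg.
Tool frame: the origin (TCP) lies on the front face of the gripper's body, between the roots of the fingers; the fingertips stand 73 mm ahead of it and the grasp point (between the pads) lies 54 mm ahead of it (env.nose_length is the distance from the TCP to the fingertips, in m); z points along the fingers, y is the line along which they close (so a half turn about z gives the same grasp; the last joint's range is limited). The gripper opens to 85 mm and grips with 20 to 120 N. Pads are 22 mm wide; open, the fingers measure 114 mm over their backs; the gripper's body (76 mm by 85 mm) begins 54 mm behind the grasp point. The pads swing forward as they close: fully open they stand 13 mm farther back than shut.
Start: joints at [1.033, 0.477, 0.022, 1.555, -0.011, 1.109, -0.083], TCP at [0.281, -0.614, 0.304] pointing down, gripper open.
Joint ranges: [-2.96, 2.96], [-0.34, 2.1], [-1.41, 1.46], [0.24, 2.44], [-1.37, 4.51], [0.17, 1.92], [-2.96, 2.96]. Speed limits (rad/s): [2.39, 2.39, 3.14, 3.14, 3.14, 3.14, 3.14].

### API

Orientations are given as a unit quaternion [w, x, y, z].
In Python, from cell import env, kin, camera, calibration, job gives the robot as it stands. The module is installed in compiled form; this text tells all that it offers. Calls block until the motion is done:
- env.reach(position, orientation): joint-space move of the TCP to a pose.
- env.movel(position, velocity=0.15, rot=None, stop_force=None): straight line of the TCP; rot=None keeps the orientation; velocity is the mean speed in m/s. With stop_force (N) it stops when the force on the tool has changed by that much, and returns True; else False.
- env.goto_joints(angles): joint-space move.
- env.grip(opening, f_grip=None): finger opening in m; f_grip is the grip in N (None keeps the last); returns when the fingers have stopped.
- env.dwell(seconds).
- kin.inverse_kinematics(position, orientation): joint angles nearest the present ones, or None.
- env.get_state(): the state.
- camera(name): name is "scene" or "top" or "wrist"; returns (picture, depth): 420x560x3 uint8, blue, green, red; 420x560 float32, m along the optical axis (not along the pixel's ray), 0 where there is no reading.
- calibration(name): a dict with "fx", "fy", "cx", "cy" (pixels), "rvec" (rotation vector, rad) and "tvec" (3), from world to camera coordinates, as OpenCV has them. Camera axes: x right, y down, z forward; pixel columns grow to the right and rows downward; lengths in m; the calibration is good to about 2 mm. A picture is of the moment at which its call begins: read the wrist's pose just before it. calibration takes no time and is no camera call; for the wrist camera it gives the pose at the moment of the call.
A pose or a line that the arm cannot do raises env.PlanningError and nothing moves.
- job.job_done(): hands the job in; it is judged then, once.
The state is a dict: "time": time; "qpos": joint angles; "joint_velocities": joint speeds; "joint_torque": joint torques, N m; "tcp_pos": TCP position; "orientation": TCP orientation; "force": force on the tool from outside, world axes, zero at the start; "torque": the same for the moment, N m; "opening": finger opening in m; "gripper_force": force on a finger pad.
Only numpy, scipy, OpenCV 4.12 (cv2) and the standard library are available. Lean on these libraries where they do the work, as an engineer would, in place of code of your own. Each camera call takes 0.05 s, during which the arm holds its last target. There are 200 camera calls.

## Working session

There is one attempt and no reset: what is moved stays moved. The work goes in short steps, each a Python script; the robot and the scene stay as the last script left them, time stands still between calls to the robot, and variables do not carry over. Pictures are saved under pics/ and viewed, at most 10 in all, crops included, and the job is handed in when it is done.

```bash
mkdir -p pics; cat > h.py <<'E'
import numpy as np, cv2
from cell import env, kin, camera, calibration, job
def cloud(name):
    c=calibration(name); im,d=camera(name)
    v,u=np.mgrid[:420,:560]
    P=np.stack([(u-c['cx'])/c['fx']*d,(v-c['cy'])/c['fy']*d,d],-1)
    R=cv2.Rodrigues(np.array(c['rvec'],float))[0]
    W=(P-np.array(c['tvec']).ravel())@R
    W[d==0]=np.nan
    return im,W
E
python3 - <<'E'
from h import *
for n in ['top','scene']:
    im,W=cloud(n); cv2.imwrite(f'pics/{n}0.png',im); np.savez(f'{n}0.npz',im=im,W=W)
print(env.get_state()['time'])
E
```

```text
0.1
```

View pics/top0.png

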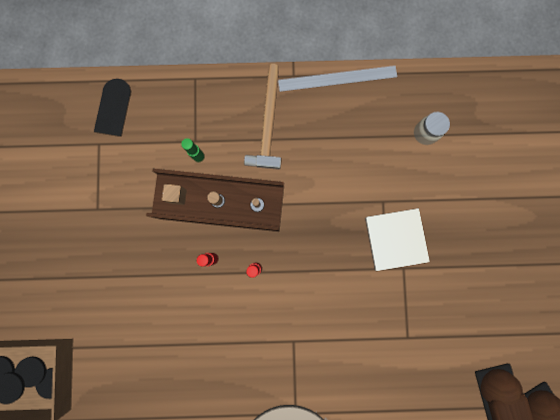

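View pics/scene0.png

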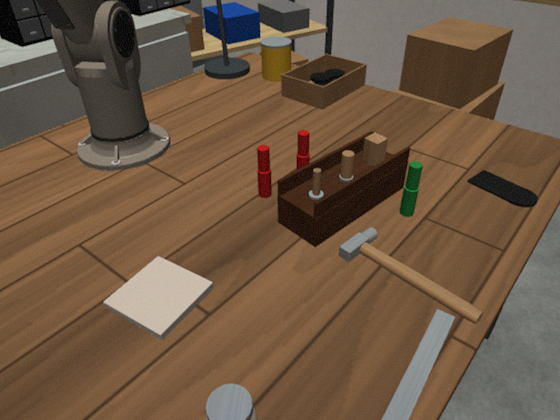

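Candidates in the top view:
- Square pale handle at (172,193): this is the target.
- Round handle at (214,199) and thin handle at (256,204): the two other punches.
- Green look-alike at (190,148) and red ones at (205,260) and (254,270).
- White pad centred near (398,240).

In the scene view the square handle is at (375,150). I'll measure next and check with one close crop.

```bash
python3 - <<'E'
from h import *
z=np.load('top0.npz'); im,W=z['im'],z['W']
def blob(c,r,lo,hi,lab):
    v,u=np.mgrid[:420,:560]
    m=(abs(u-c[0])<r)&(abs(v-c[1])<r)&(W[...,2]>lo)&(W[...,2]<hi)
    p=W[m]; q=p[:,:2].astype(np.float32)
    rc=cv2.minAreaRect(q*1000)
    print(lab,len(p),p.mean(0).round(4),'z med',np.median(p[:,2]).round(4),'rect',np.round(rc[0],1),np.round(rc[1],1),round(rc[2],1))
blob((172,193),18,.115,.16,'sq'); blob((214,199),16,.115,.16,'round'); blob((256,204),16,.115,.16,'thin')
blob((398,240),45,.009,.03,'pad'); blob((217,200),75,.09,.112,'rims'); blob((217,200),75,.06,.08,'racktop')
blob((190,148),16,.03,.3,'green'); blob((205,260),16,.03,.3,'red1'); blob((254,270),16,.03,.3,'red2')
cv2.imwrite('pics/crop.png',cv2.resize(im[130:290,130:300],None,fx=3.5,fy=3.5,interpolation=cv2.INTER_CUBIC))
E
```

```text
sq 315 [0.5993 0.2311 0.1283] z med 0.1287 rect [600.4 232.6] [36.4 36.5] 82.3
round 124 [0.5876 0.1423 0.1282] z med 0.1288 rect [588.1 142.4] [24.2 23.7] 89.9
thin 47 [0.5755 0.0539 0.1283] z med 0.1291 rect [575.7  54. ] [14.  13.7] 46.0
pad 2982 [ 0.4892 -0.2741  0.0166] z med 0.0167 rect [ 489.7 -275. ] [129.9 131.2] 7.8
rims 1289 [0.5906 0.1465 0.1043] z med 0.1057 rect [569.3 152.4] [304.4 230.4] 64.0
racktop 4537 [0.5871 0.1359 0.0714] z med 0.0714 rect [564.9 152. ] [308.1 235. ] 62.0
green 272 [0.7036 0.1966 0.0923] z med 0.1006 rect [706.9 199.3] [26.2 27.6] 77.0
red1 223 [0.4575 0.1643 0.0978] z med 0.1186 rect [456.6 167.4] [26.2 27.5] 50.3
red2 172 [0.4326 0.0623 0.1044] z med 0.1201 rect [431.5  63. ] [26.  27.3] 78.1
```

View pics/crop.png

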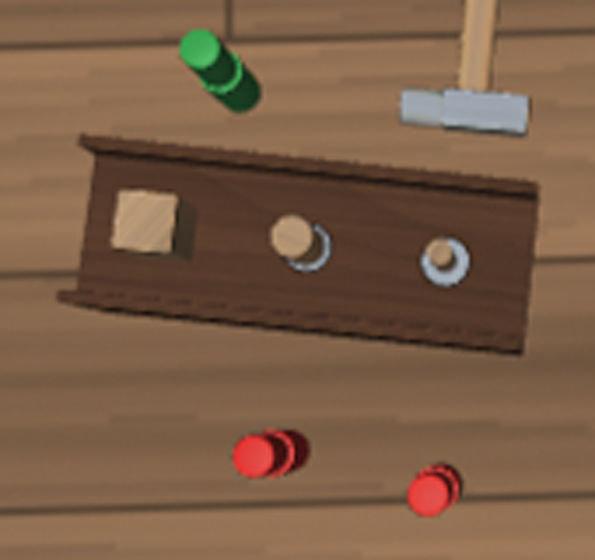

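The crop confirms it: the square pale handle stands in the left well, at crop (145,222). It measures 36.4 x 36.5 mm with its top at 0.128 m and faces square to the row, all matching the description. I'll hover above it and look with the wrist camera.

```bash
cat >> h.py <<'E'
from scipy.spatial.transform import Rotation as Rn
def down(a):  # tool z down, tool y at angle a (rad) from world x
    y=np.array([np.cos(a),np.sin(a),0]); zz=np.array([0,0,-1.]); x=np.cross(y,zz)
    q=Rn.from_matrix(np.stack([x,y,zz],1)).as_quat(); return [q[3],q[0],q[1],q[2]]
def meas(W,c,r,lo,hi):
    m=(np.hypot(W[...,0]-c[0],W[...,1]-c[1])<r)&(W[...,2]>lo)&(W[...,2]<hi)
    p=W[m]; rc=cv2.minAreaRect((p[:,:2]*1000).astype(np.float32))
    return len(p),p.mean(0).round(4),np.round(rc[0],1),np.round(rc[1],1),round(rc[2],1)
E
python3 - <<'E'
from h import *
s=env.get_state(); q0=np.array(s['qpos'])
best=None
for a in (np.radians(82.3),np.radians(82.3-180)):
    q=kin.inverse_kinematics([.600,.232,.30],down(a))
    print(np.degrees(a),None if q is None else np.round(q,2))
    if q is not None and (best is None or abs(q[6])<abs(best[0][6])): best=(q,a)
env.goto_joints(best[0]); print('a',best[1])
im,W=cloud('wrist'); cv2.imwrite('pics/w1.png',im)
print(meas(W,(.6,.232),.035,.115,.15)); s=env.get_state(); print(s['time'],np.round(s['tcp_pos'],4),np.round(s['force'],2))
E
```

```text
82.3 [ 0.16  0.59 -0.92  1.59  0.49  1.2   0.58]
-97.7 [-0.03  0.5  -0.6   1.61  0.3   1.13 -2.42]
a 1.436405974391333
(1931, array([0.599 , 0.2336, 0.1272]), array([600.8, 233.4]), array([35.8, 36.3]), 82.0)
3.3083 [0.6004 0.2311 0.2999] [0.13 0.76 0.38]
```

View pics/w1.png

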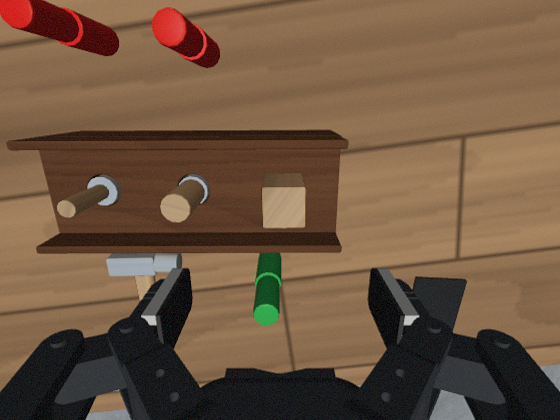

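The wrist view shows the square handle top at (284,200), between the finger planes and aligned with them, with nothing in the way. Its position agrees with the first measurement, so I'll descend, grip and lift.

```bash
python3 - <<'E'
from h import *
g=np.array([.600,.2327])
env.grip(.085)
print(env.movel([*g,.20],velocity=.15))
print('touch',env.movel([*g,.155],velocity=.08,stop_force=8))
s=env.get_state(); print(np.round(s['tcp_pos'],4),np.round(s['force'],2))
env.grip(.0,f_grip=60)
s=env.get_state(); print('grip',s['opening'],s['gripper_force'],np.round(s['force'],2),np.round(s['tcp_pos'],4))
if .030<s['opening']<.042:
    print('stop',env.movel([*g,.30],velocity=.08,stop_force=30))
s=env.get_state(); print(s['time'],np.round(s['tcp_pos'],4),np.round(s['force'],2),s['opening'])
im,W=cloud('scene'); cv2.imwrite('pics/s2.png',im)
E
```

```text
False
touch False
[0.6    0.2329 0.155 ] [ 0.33  0.17 -0.18]
grip 0.03508997450906632 59.777249693870544 [ 0.65 -0.36  2.71] [0.6002 0.233  0.1555]
stop False
7.525 [0.5999 0.2326 0.2995] [-0.9  -0.95 -2.85] 0.03544494496997732
```

View pics/s2.png

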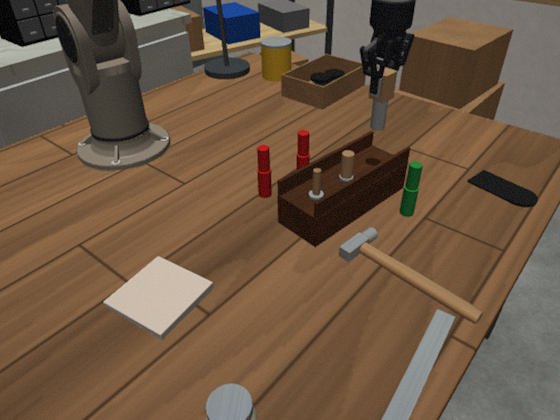

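The punch is out of its well and upright in the gripper, with its foot at (378,125). The other two are still in their wells. I'll raise it a little more, carry it over to the pad and set it down.

```bash
python3 - <<'E'
from h import *
p=np.array([.4895,-.2748])
env.movel([.6,.2327,.335],velocity=.12)
try: env.movel([*p,.335],velocity=.2)
except env.PlanningError as e:
    print(e); env.reach([*p,.335],down(np.radians(82.3)))
env.dwell(.3)
print('time',env.get_state()['time'])
env.movel([*p,.185],velocity=.12)
env.dwell(.2)
print('touch',env.movel([*p,.158],velocity=.03,stop_force=6))
s=env.get_state(); print(s['time'],np.round(s['tcp_pos'],4),np.round(s['force'],2),s['opening'],Rn.from_quat(np.roll(s['orientation'],-1)).as_matrix()[:,2].round(4))
im,W=cloud('scene'); cv2.imwrite('pics/s3.png',im)
E
```

```text
time 11.0667
touch True
13.3833 [ 0.4894 -0.2747  0.1624] [-0.38 -0.42  5.35] 0.035471601296744586 [-9.e-04  1.e-04 -1.e+00]
```

View pics/s3.png

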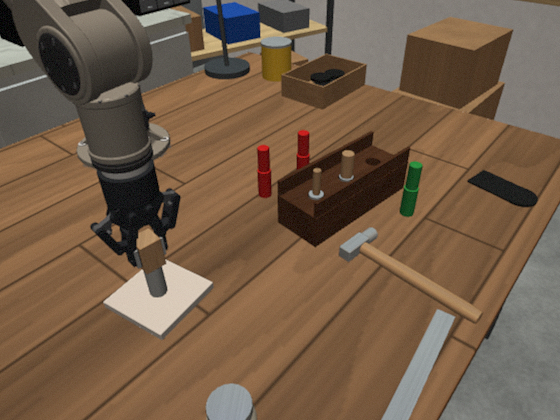

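The force jump came at TCP z = 0.1624 m, where contact with the pad was expected (0.1625 m). The foot is on the pad at (157,292), and the lean in the picture fits the camera's perspective. I'll release and check.

```bash
python3 - <<'E'
from h import *
p=np.array([.4895,-.2748])
env.grip(.06); env.grip(.085); env.dwell(.2)
s=env.get_state(); t=s['tcp_pos']
env.movel([t[0],t[1],.30],velocity=.12)
env.dwell(.2)
im,W=cloud('wrist'); print('sq top',meas(W,p,.04,.115,.16)); cv2.imwrite('pics/w4.png',im)
im,W=cloud('top'); print('round',meas(W,(.588,.1424),.03,.115,.16),'thin',meas(W,(.5757,.054),.03,.115,.16))
s=env.get_state(); print(s['time'],np.round(s['force'],2))
E
```

```text
sq top (2075, array([ 0.4872, -0.2741,  0.1336]), array([ 489.5, -274.4]), array([35.9, 35.5]), 82.2)
round (125, array([0.5875, 0.1425, 0.1283]), array([587.8, 142.9]), array([24.1, 24.2]), 0.1) thin (48, array([0.5754, 0.054 , 0.1279]), array([575.8,  54.1]), array([14.1, 13.6]), 44.6)
15.9667 [-0.1  -1.31  0.71]
```

View pics/w4.png

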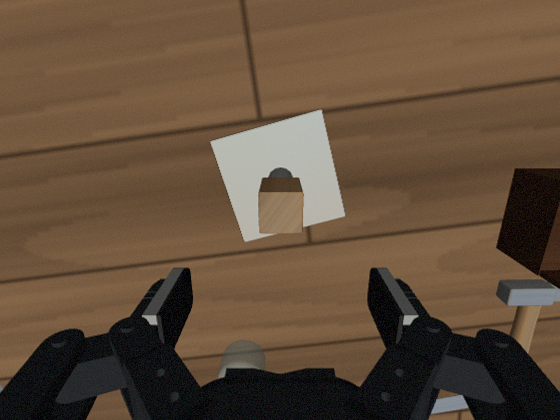

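The punch stands upright and free at the middle of the pad, with its handle top at (281,210) and its foot at (280,175). The other two punches have not moved.

```bash
python3 -c "
from h import *
print(job.job_done())"
```

```text
the job is handed in; nothing more can be done
None
```

The square-handled punch is standing upright and released at the centre of the cutting pad, the other two punches are still in their wells, and I handed the job in at about 16 s of the 38 s allowed; the hand-in call gave no verdict.

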